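# Drop the bench magnifier one hole and swing it over the coil

## Robot

A 6-joint arm with a two-finger parallel gripper is mounted at the origin on the work surface. World frame = base frame: x ahead of the robot, y to its left, z up, the work surface at z = 0. Lengths are in m, angles in rad, forces in N, time in s.
With the tool pointing down it reaches from about 0.325 to 0.9 m from the base axis. Payload 6.1 kg.
Tool frame: the origin (TCP) lies at the very end of the fingers, on their centre line; the grasp point (between the pads) lies 19 mm behind it (hold_point_z is the distance from the TCP to the grasp point, in m); z points along the fingers, x is the direction in which the jaws open and shut, and the axes are right-handed (so a half turn about z gives the same grasp; the last joint's range is limited). The gripper opens to 85 mm and grips with 20 to 120 N. Pads are 22 mm wide; open, the fingers measure 114 mm over their backs; the gripper's body (76 mm by 85 mm) begins 54 mm behind the grasp point. The pads swing forward as they close: fully open they stand 13 mm farther back than shut.
Start: joints at [1.071, 0.22, 1.526, -0, 1.395, -0.126], TCP at [0.228, 0.582, 0.231] pointing down, gripper open.
Joint ranges: [-2.98, 2.98], [-0.91, 2.08], [0.09, 2.57], [-1.24, 4.39], [0.2, 2.65], [-2.68, 2.68]. Speed limits (rad/s): [2.57, 2.57, 3.01, 3.14, 3.14, 3.14].

## Interface

Orientations are given as a unit quaternion [x, y, z, w].
In Python, from workcell import * gives the robot as it stands.
- The arm moves only by the tool step_arm, never from a script. Its argument "plan" is a list that holds one entry, the list of rows, each a list of 7 numbers: the closure, from -1 (fully open) to 1 (shut), then the shift along the tool's x, y, z in m, then the turn, a rotation vector about the tool's x, y, z in degrees. In form: [[[grip, tx, ty, tz, rx, ry, rz], ...]]. A call has 1 to 5 rows; each row is the pose to reach, as a shift and turn from the pose commanded when the call began, along the tool's axes at that moment; what a row does not reach only later rows make up. A row lasts 1/10 s, in which the tool goes at most 50 mm and 8.59 degrees, less where a joint would pass 70% of its speed; a pose out of reach is approached as far as the arm can. A call with a gripper value outside its range is refused whole. The fingers move at their own pace and stop on an object; "newtons" is the grip in N (left out, the last holds). Time passes only in rows, so rows that repeat a pose let the fingers close. It gives the time, the measured TCP pose, the force and the opening at its end, in the units of the state.
- state(): the state, without advancing time (a new reading comes with each control period).
- get_image(name): name is "side" or "top"; returns the picture (480x640x3 uint8, red, green, blue); there is no depth.
- get_calibration(name): a dict with "fx", "fy", "cx", "cy" (pixels), "k1" (the pictures are not rectified: a ray, as slopes to the right and down, at radius r is drawn at 1 + k1 r^2 times it, then the intrinsics apply), "rvec" (rotation vector, rad) and "tvec" (3), from world to camera coordinates, as OpenCV has them. Camera axes: x right, y down, z forward; pixel columns grow to the right and rows downward; lengths in m; the calibration is good to about 2 mm. A picture is of the moment at which its call begins. get_calibration takes no time and is no camera call.
- sign_off(): hands the job in, once; it reports no verdict.
The state is a dict: "clock": time; "joint_positions": joint angles; "dq": joint speeds; "joint_torque": joint torques, N m; "ee_pos": TCP position; "orientation": TCP orientation; "wrist_force": force on the tool from outside, world axes, zero at the start; "wrist_torque": the same for the moment, N m; "width": finger opening in m.
Only numpy, scipy, OpenCV 4.12 (cv2) and the standard library are available. Lean on these libraries where they do the work, as an engineer would, in place of code of your own. Each camera call takes 0.05 s, during which the arm holds its last target. There are 200 camera calls.

## Task

The bench magnifier stands one hole too high: squeeze the sprung button on its sliding head to draw the locking pin, collapse the post to the next hole down and let the button spring fully out so that the head is locked there, never forcing the head against the pin. Then swing the lens round by its knob until it is centred over the copper ring coil in the open power supply. Leave the loose things on the bench where they are.

Things in the scene. Friction and masses are not known exactly. Their poses are not given: they have to be found in the camera images.
- stand: Fixed bench stand: white base plate 140 x 140 x 14 mm and a square aluminium post 20 mm wide, its top at 222 mm. Origin on the bench on the post's axis; z up. The base plate reaches from 112 mm behind the post (-y) to 28 mm ahead of it (+y). The sliding head sits over the top of the post and does not turn; its sides are parallel to the stand's x and y.
- head_top (a point): Centre of the closed top face of the grey sliding head, a block 34 x 34 mm and 92 mm tall over the post, 292 mm above the bench at the start. Its -x side is plain and is the side to pinch against the button. A stiff sliding fit (about 9 N friction, the moving parts weigh 4 to 6 N) keeps it where it is left when it is unlocked.
- slide_head (a joint): How far the head has come down the post from its starting hole (m), 0 at the start, mechanical stop at 0.066. The locking holes are 9.8 mm high and the pin 8 mm. The next hole lies 22 to 34 mm below the first, drilled unevenly, so its exact place must be felt; the one after that is 28 mm farther and is wrong.
- button_face (a point): Centre of the outer face of the round steel sprung button, 18 mm across, on the head's +x side (stand axes), 28 mm below the head's top. Out, it stands 7 mm proud of the head (41 mm over button and head); pressed, it is about flush.
- lock_button (a joint): How far the button is pressed in (m): 0 fully out (locked), 0.0065 fully in. Spring 4 N rising to 9 N. Its pin clears the hole from 0.005 on. Between holes the post's wall keeps a released button 0.005 in; it springs out when the pin meets a hole, so the let-go head can be pressed down by its top until it stops dead. The pin bends above 30 N.
- lens_arm (a joint): Angle of the lens arm about the post's axis (rad), seen from above positive clockwise; at 0 the arm points along the stand's +y. Friction holds it where it is left (0.1 N m). Stops at -0.9 and 1.0.
- lens_center (a point): Centre of the magnifier lens, 104 mm across its white rim and 12 mm thick, 130 mm from the post's axis and 98 mm below the head's top; it comes down with the head.
- knob_center (a point): Half-way up the upright black knob on the lens rim's far end: 14 mm across, standing 40 mm above the rim, 175 mm from the post's axis, its centre 73 mm below the head's top and its top 52 mm below it.
- coil (a point): Centre of the copper ring coil, 46 mm across, lying flat on the green board of the open aluminium power supply (150 x 85 x 40 mm, fixed) beside the stand; it lies 26 mm above the bench, some 126 to 142 mm from the post's axis.
- fan: Loose black cooling fan lying flat, 60 x 60 x 25 mm; origin under its centre. A bystander.
- screwdriver: Loose screwdriver, 160 mm long, lying on the bench; a bystander.
- capacitor: Loose black capacitor can, 30 mm across and 40 mm tall, upright; origin under its centre. A bystander.
- heatsink: Loose finned heat sink, 70 x 50 x 30 mm; origin under its centre. A bystander.
- solder_spool: Loose grey spool, 60 mm across and 41 mm tall, upright; a bystander.
- flux_bottle: Loose white bottle, 40 mm across and 85 mm tall; a bystander.
- meter: Loose hand meter, 160 x 78 x 34 mm, lying flat; a bystander.
Mind the look-alikes: they are no part of the job. What is shaped like the part that bears coil but pink is not meant.

How it is judged:
By the outcome, as a careful person would: the job done as asked, in the order asked, and still so for the second after the job is handed in, with the robot touching nothing.
It also fails if it takes over 54 s, if anything falls off the work surface, if the arm or the gripper's body presses on something with over 40 N, if the wrist force passes 120 N, or if a joint passes its speed limit or range.

## Working session

There is one attempt and no reset: what is moved stays moved. The work goes in short steps, Python scripts to look and compute and a tool call to move; the robot and the scene stay as the last step left them, time stands still between calls to the robot, and variables do not carry over. Pictures are saved under pics/ and viewed, about 8 in all and at most 12, crops included, and the job is handed in when it is done.

Besides the shell and the picture viewer there is one more tool, called after "Call:" as name(argument=value, ...) on one line, values as JSON. step_arm: Moves the arm, as the interface text tells. Its arguments: {"type":"object","properties":{"plan":{"type":"array","items":{"type":"array","items":{"type":"array","items":{"type":"number"}}}},"newtons":{"type":"number"}},"required":["plan"]}

```bash
mkdir -p pics; ls
cat > h.py <<'E'
from workcell import *
import numpy as np, cv2
from scipy.spatial.transform import Rotation as R
def cal(n):
    c=get_calibration(n); return c
def ray(n,u,v):
    c=cal(n); xd=np.array([(u-c["cx"])/c["fx"],(v-c["cy"])/c["fy"]]); x=xd.copy()
    for _ in range(30): x=xd/(1+c["k1"]*(x@x))
    M=cv2.Rodrigues(np.array(c["rvec"],float))[0]; t=np.array(c["tvec"],float).ravel()
    d=M.T@np.array([x[0],x[1],1]); return -M.T@t, d/np.linalg.norm(d)
def onz(n,u,v,z):
    o,d=ray(n,u,v); return o+d*(z-o[2])/d[2]
def two(a,b):
    o1,d1=ray("top",*a);o2,d2=ray("side",*b)
    s=np.linalg.lstsq(np.c_[d1,-d2],o2-o1,rcond=None)[0]
    p,q=o1+d1*s[0],o2+d2*s[1]; return (p+q)/2,np.linalg.norm(p-q)
def proj(n,p):
    c=cal(n); M=cv2.Rodrigues(np.array(c["rvec"],float))[0]; q=M@np.asarray(p,float)+np.array(c["tvec"],float).ravel()
    x=q[:2]/q[2]; x=x*(1+c["k1"]*(x@x)); return np.array([c["fx"]*x[0]+c["cx"],c["fy"]*x[1]+c["cy"]])
def snap(n,f):
    im=np.ascontiguousarray(get_image(n)[:,:,::-1]); cv2.imwrite("pics/"+f,im); return im
E
python3 - <<'E'
from h import *
for n in("top","side"):
    snap(n,n+"0.png"); print(cal(n), ray(n,320,240))
print(state())
E
```

```text
pics
{'fx': 502.6168571786262, 'fy': 502.6168571786262, 'cx': 329.68149540474667, 'cy': 242.58732813918365, 'k1': -0.06325289870713166, 'rvec': array([ 2.13369671, -2.11390301,  0.20145494]), 'tvec': array([0.01444246, 0.56078694, 1.2553349 ])} (array([0.3168069 , 0.0206917 , 1.33781969]), array([ 0.19124628,  0.01852403, -0.98136727]))
{'fx': 559.5438307484037, 'fy': 559.5438307484037, 'cx': 310.611009771321, 'cy': 235.2417523504054, 'k1': -0.09540407553396989, 'rvec': array([ 2.36085996, -0.08395703,  0.02241402]), 'tvec': array([-0.53023198,  0.18593889,  1.27979036])} (array([ 0.48634109, -0.80178101,  1.03643723]), array([ 0.05746952,  0.69432379, -0.71736443]))
{'clock': 0.1, 'joint_positions': array([ 1.07086352e+00,  2.21169200e-01,  1.52748444e+00, -2.03723070e-05,
        1.39468296e+00, -1.26071138e-01]), 'dq': array([ 0.00021245, -0.0026561 , -0.00162699,  0.00110617, -0.00171958,
       -0.00067008]), 'joint_torque': array([ 9.80601799e-04, -4.98244536e+01, -3.90546870e+01, -3.25143983e-04,
        5.68155214e-03,  4.03722709e-05]), 'ee_pos': array([0.22799294, 0.58135734, 0.23030153]), 'orientation': array([ 8.26198731e-01,  5.63378111e-01, -7.71910128e-04,  4.05694020e-04]), 'wrist_force': array([0.51940137, 0.03922565, 0.29321406]), 'wrist_torque': array([ 0.08827674, -0.02262846, -0.0353538 ]), 'width': 0.08553798711639701}
```

View pics/top0.png

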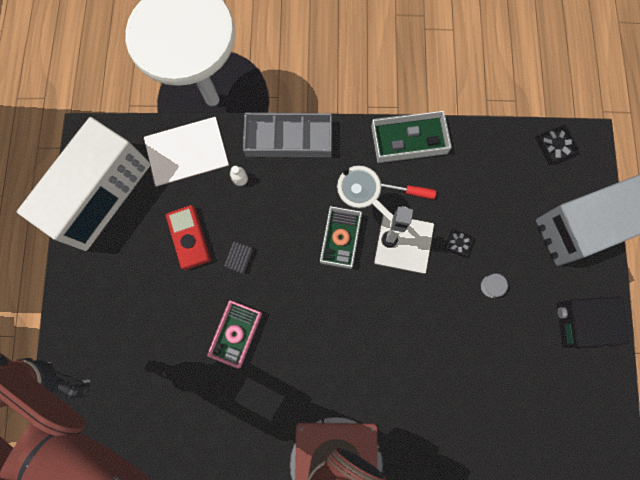

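View pics/side0.png

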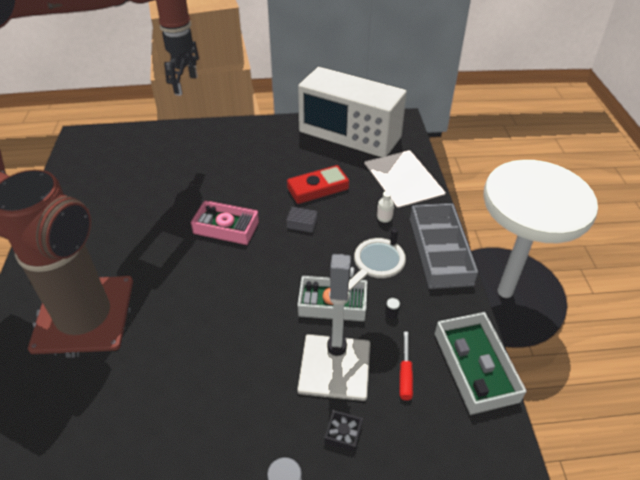

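The top view shows the stand base at about (404,244), the grey head at (402,218), the lens at (358,186) and the copper coil at (341,237). The pink supply at (234,335) is the look-alike. In the side view the head is at (340,275). I'll zoom in on both views.

Run:
```python
from h import *
t=cv2.imread("pics/top0.png");s=cv2.imread("pics/side0.png")
a=cv2.resize(t[150:280,320:450],None,fx=4.6,fy=4.6,interpolation=cv2.INTER_CUBIC)[:598,:400*2]
b=cv2.resize(s[220:400,295:405],None,fx=3.32,fy=3.32,interpolation=cv2.INTER_CUBIC)[:598]
h=598; a=cv2.resize(a,(430,430));b=cv2.resize(b,(365,598))
c=np.zeros((598,795,3),np.uint8);c[:430,:430]=a;c[:,430:]=b;cv2.imwrite("pics/zoom.png",c)
hsv=cv2.cvtColor(t,cv2.COLOR_BGR2HSV)
# coil: orange
m=((hsv[...,0]>4)&(hsv[...,0]<18)&(hsv[...,1]>120)&(hsv[...,2]>110)).astype(np.uint8);m[:200]=0;m[280:]=0;m[:,:320]=0;m[:,365:]=0
k=cv2.findContours(m,0,2)[0];k=max(k,key=cv2.contourArea);e=cv2.minEnclosingCircle(k);print("coil",e,onz("top",*e[0],.026))
# base plate
m=((hsv[...,1]<40)&(hsv[...,2]>170)).astype(np.uint8);m[:212]=0;m[280:]=0;m[:,:370]=0;m[:,445:]=0
m=cv2.morphologyEx(m,cv2.MORPH_OPEN,np.ones((5,5)))
k=max(cv2.findContours(m,0,2)[0],key=cv2.contourArea);r=cv2.convexHull(k)
p=np.array([onz("top",*q,.014)[:2] for q in r[:,0].astype(float)],np.float32)
q=cv2.minAreaRect(p);print("base",q,cv2.boxPoints(q))
```

```text
coil ((340.377685546875, 236.70863342285156), 8.476752281188965) [ 0.58189869 -0.0086878   0.026     ]
base ((0.5339419841766357, -0.17282439768314362), (0.13868515193462372, 0.06694991886615753), 79.75662994384766) [[ 0.48866943 -0.23510891]
 [ 0.5545522  -0.24701458]
 [ 0.5792146  -0.11053988]
 [ 0.5133318  -0.09863421]]
```

View pics/zoom.png

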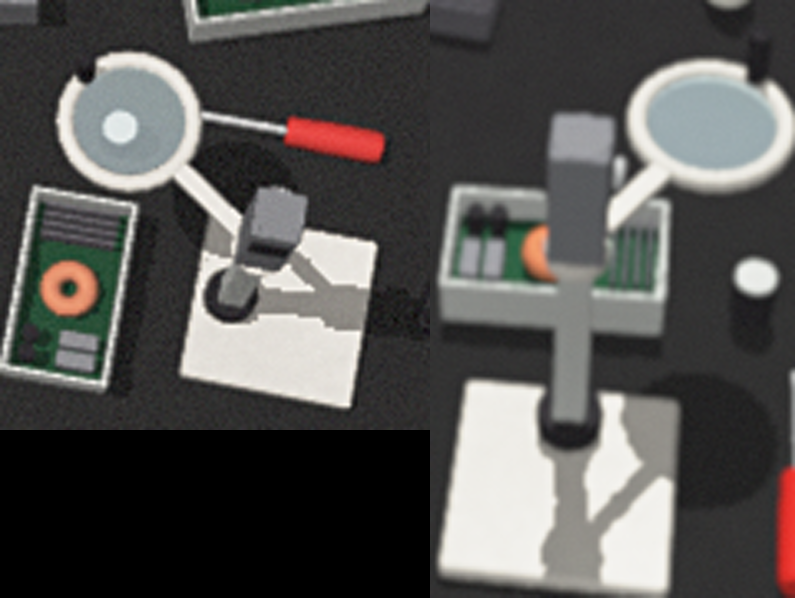

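The zoom shows the head's top face centred near top (404,214) and side (341,261). The button is on the head's far (+x) side. The base corners are visible, and the knob is on the rim at top (346,172).

Run:
```python
from h import *
f=430/130
T=lambda x,y:(320+x/f,150+y/f); S=lambda x,y:(295+(x-430)/3.318,220+y/3.322)
for nm,P,z in (("baseT",[T(378,241),T(350,408),T(181,376),T(210,218)],.014),("baseS",[S(467,381),S(680,400),S(667,590),S(440,570)],.014)):
    w=np.array([onz("top" if nm[-1]=="T" else "side",*p,z)[:2] for p in P]);print(nm,w.round(4),w.mean(0),np.linalg.norm(np.diff(w,axis=0),axis=1))
print("head",two(T(280,214),S(582,136)),onz("top",*T(280,214),.292),onz("side",*S(582,136),.292))
for p in [(263,187),(308,196),(300,240),(254,234)]: print(onz("top",*T(*p),.292)[:2].round(4))
for p in [(554,113),(614,118),(610,157),(550,155)]: print(onz("side",*S(*p),.292)[:2].round(4))
t=cv2.imread("pics/top0.png");s=cv2.imread("pics/side0.png")
for n,im,reg in (("top",t,(325,140,365,195)),):
    hsv=cv2.cvtColor(im,cv2.COLOR_BGR2HSV)
# lens rim: white ring ellipses
for n,im,c in(("top",t,(325,155,385,212)),("side",s,(350,230,412,282))):
    hsv=cv2.cvtColor(im,cv2.COLOR_BGR2HSV);m=((hsv[...,1]<75)&(hsv[...,2]>110)).astype(np.uint8)
    q=np.zeros_like(m);q[c[1]:c[3],c[0]:c[2]]=m[c[1]:c[3],c[0]:c[2]]
    q=cv2.morphologyEx(q,cv2.MORPH_OPEN,cv2.getStructuringElement(2,(13,13)))
    k=max(cv2.findContours(q,0,2)[0],key=cv2.contourArea);e=cv2.fitEllipse(k);print(n,"lens",e,onz(n,*e[0],.194))
print("knobtop",onz("top",*T(84,70),.24),onz("side",*S(760,36),.24), "coil side",onz("side",*S(545,250),.026))
```

```text
baseT [[ 0.6251 -0.2633]
 [ 0.4872 -0.2366]
 [ 0.512  -0.1008]
 [ 0.643  -0.1256]] [ 0.56681728 -0.18157947] [0.14046522 0.13811325 0.13333461]
baseS [[ 0.5152 -0.0982]
 [ 0.6533 -0.1236]
 [ 0.6264 -0.2593]
 [ 0.4901 -0.2356]] [ 0.57124123 -0.17917623] [0.14045841 0.13830627 0.13840673]
head (array([ 0.57762315, -0.13972706,  0.2957093 ]), np.float64(0.0017664447152595257)) [ 0.57764423 -0.14036983  0.292     ] [ 0.57896404 -0.13613181  0.292     ]
[ 0.5956 -0.1296]
[ 0.5899 -0.1589]
[ 0.5605 -0.153 ]
[ 0.5642 -0.1232]
[ 0.5655 -0.1182]
[ 0.5977 -0.1244]
[ 0.5923 -0.1522]
[ 0.5605 -0.1484]
top lens ((359.15667724609375, 186.86680603027344), (40.20681381225586, 43.0631103515625), 67.61261749267578) [ 0.66883124 -0.04881875  0.194     ]
side lens ((378.8185729980469, 257.6678466796875), (38.20948028564453, 51.52713394165039), 99.01765441894531) [ 0.66927962 -0.04550008  0.194     ]
knobtop [ 0.69177239 -0.01462531  0.24      ] [ 0.70196774 -0.01667276  0.24      ] coil side [ 0.57541948 -0.00186447  0.026     ]
```

```bash
cat >> h.py <<'E'
POST=np.array([0.5775,-0.1385]); YAW=-10.7
def go(p,yaw):
    s=state(); R0=R.from_quat(s["orientation"]); Rt=R.from_euler("z",yaw,degrees=True)*R.from_euler("x",180,degrees=True)
    print("at",s["clock"],s["ee_pos"].round(4),"w",round(s["width"],4),"F",s["wrist_force"].round(1),"T",s["wrist_torque"].round(2))
    print("shift",(R0.inv().apply(np.array(p)-s["ee_pos"])).round(4),"rot",(R0.inv()*Rt).as_rotvec(degrees=True).round(2))
E
python3 -c "
from h import *
go([*POST,.40],YAW)"
```

```text
at 0.1 [0.228  0.5814 0.2303] w 0.0855 F [0.5 0.  0.3] T [ 0.09 -0.02 -0.04]
shift [-0.5428  0.5882 -0.1689] rot [6.000e-02 9.000e-02 7.928e+01]
```

Call:
step_arm(plan=[[[-1,0,0,-0.05,0,0,8],[-1,-0.02,0.022,-0.09,0,0,16],[-1,-0.05,0.055,-0.12,0,0,24],[-1,-0.083,0.09,-0.13,0,0,32],[-1,-0.115,0.125,-0.14,0,0,40]]], newtons=20)

```text
clock: 0.6
ee_pos: [0.3025, 0.4289, 0.3721]
orientation: [0.97, 0.245, 0.001, -0.0]
wrist_force: [0.5, -0.8, 0.2]
width: 0.0855
```

```bash
python3 -c "
from h import *
go([*POST,.40],YAW)"
```

```text
at 0.6 [0.3025 0.4289 0.3721] w 0.0855 F [ 0.5 -0.8  0.2] T [-0.01 -0.09 -0.03]
shift [-0.0271  0.6299 -0.0281] rot [-0.04 -0.07 39.03]
```

Call:
step_arm(plan=[[[-1,-0.002,0.04,-0.01,0,0,8],[-1,-0.004,0.085,-0.02,0,0,16],[-1,-0.006,0.13,-0.028,0,0,24],[-1,-0.008,0.175,-0.028,0,0,32],[-1,-0.01,0.22,-0.028,0,0,39]]])

```text
clock: 1.1
ee_pos: [0.399, 0.2305, 0.3992]
orientation: [0.996, -0.093, 0.0, -0.0]
wrist_force: [0.4, 0.4, 0.0]
width: 0.0853
```

```bash
python3 -c "
from h import *
go([*POST,.36],YAW)"
```

```text
at 1.1 [0.399  0.2305 0.3992] w 0.0853 F [0.4 0.4 0. ] T [ 0.05 -0.04  0.01]
shift [0.244  0.3294 0.0392] rot [-0.02 -0.03 -0.02]
```

Call:
step_arm(plan=[[[-1,0.027,0.036,0,0,0,0],[-1,0.054,0.073,0,0,0,0],[-1,0.081,0.109,0,0,0,0],[-1,0.108,0.145,0,0,0,0],[-1,0.135,0.182,0,0,0,0]]])

```text
clock: 1.6
ee_pos: [0.4988, 0.0269, 0.3988]
orientation: [0.996, -0.091, -0.0, -0.0]
wrist_force: [0.6, 0.0, 0.3]
width: 0.0856
```

Call:
step_arm(plan=[[[-1,0.027,0.036,0,0,0,0],[-1,0.054,0.073,0,0,0,0],[-1,0.081,0.109,0.01,0,0,0],[-1,0.109,0.147,0.03,0,0,0],[-1,0.109,0.147,0.039,0,0,0]]])

```text
clock: 2.1
ee_pos: [0.5793, -0.1403, 0.3559]
orientation: [0.996, -0.093, -0.002, 0.0]
wrist_force: [-0.7, 1.0, -0.9]
width: 0.0856
```

Run:
```python
from h import *
go([*POST,.243],YAW)
a=snap("top","a.png");b=snap("side","b.png")
u=proj("top",[.5775,-.1385,.33]).astype(int);v=proj("side",[.5775,-.1385,.33]).astype(int)
f=lambda i,u:cv2.resize(i[u[1]-50:u[1]+50,u[0]-50:u[0]+50],(390,390),interpolation=2)
print(u,v);cv2.imwrite("pics/ab.png",np.hstack([f(a,u),f(b,v)]))
```

```text
at 2.1 [ 0.5793 -0.1403  0.3559] w 0.0856 F [-0.7  1.  -0.9] T [ 0.04  0.04 -0.02]
shift [-0.0016 -0.0015  0.1129] rot [ 0.04  0.26 -0.  ]
[406 210] [340 247]
```

View pics/ab.png

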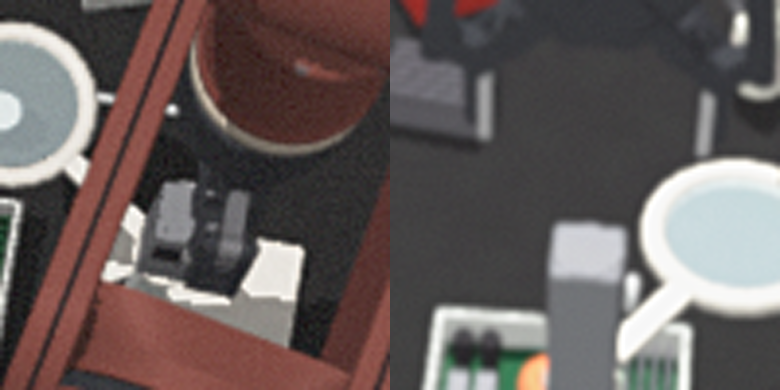

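The side crop shows the head at x≈588, midway between the open fingers (inner edges 492 and 697). It is safe to descend.

Call:
step_arm(plan=[[[-1,-0.001,-0.001,0.03,0,0,0],[-1,-0.001,-0.001,0.055,0,0,0],[-1,-0.001,-0.001,0.08,0,0,0],[-1,-0.001,-0.001,0.1,0,0,0],[-1,-0.001,-0.001,0.113,0,0,0]]])

```text
clock: 2.7
ee_pos: [0.5778, -0.1327, 0.2465]
orientation: [0.996, -0.09, -0.0, -0.0]
wrist_force: [0.7, 0.1, -0.4]
width: 0.0852
```

Run:
```python
from h import *
go([*POST,.243],YAW)
a=snap("top","a2.png");b=snap("side","b2.png")
u=(406,210);v=(340,262)
f=lambda i,u:cv2.resize(i[u[1]-40:u[1]+40,u[0]-40:u[0]+40],(390,390),interpolation=2)
cv2.imwrite("pics/ab2.png",np.hstack([f(a,u),f(b,v)]))
```

```text
at 2.7 [ 0.5778 -0.1327  0.2465] w 0.0852 F [ 0.7  0.1 -0.4] T [ 0.07 -0.01  0.01]
shift [0.0008 0.0057 0.0035] rot [-0.03  0.04  0.38]
```

View pics/ab2.png

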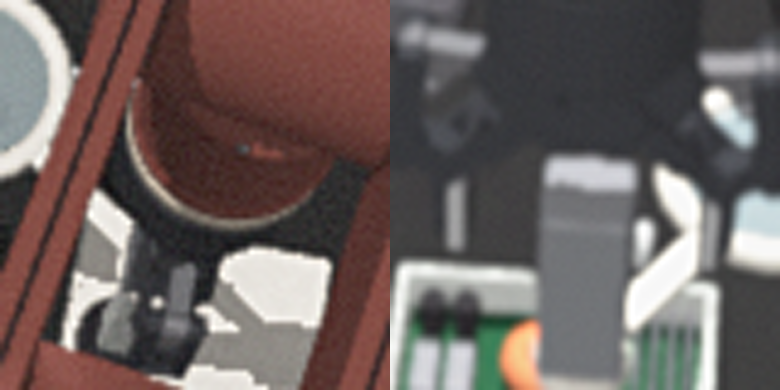

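Run:
```python
from h import *
p=state()["ee_pos"];ux=np.array([np.cos(np.radians(YAW)),np.sin(np.radians(YAW)),0])
for s in(-.045,.045):
  for dz in(0,.013):
    print(s,dz,((proj("side",p+s*ux+[0,0,dz])-[300,222])*4.875+[390,0]).round(0))
print("button",((proj("side",[*(POST+.024*ux[:2]),.264])-[300,222])*4.875+[390,0]).round(0))
```

```text
-0.045 0 [462. 255.]
-0.045 0.013 [462. 233.]
0.045 0 [699. 275.]
0.045 0.013 [701. 253.]
button [648. 250.]
```

Call:
step_arm(plan=[[[-1,0.001,0.006,0.003,0,0,0],[-1,0.001,0.006,0.003,0,0,0],[-1,0.001,0.006,0.003,0,0,0],[-0.4,0.001,0.006,0.003,0,0,0],[-0.1,0.001,0.006,0.003,0,0,0]]])

```text
clock: 3.3
ee_pos: [0.5784, -0.1406, 0.2446]
orientation: [0.996, -0.091, 0.0, 0.0]
wrist_force: [0.1, -1.3, 0.7]
width: 0.0588
```

Call:
step_arm(plan=[[[0.1,0,0,0,0,0,0],[0.1,0,0,0,0,0,0],[1,0,0,0,0,0,0],[1,0,0,0,0,0,0],[1,0,0,0,0,0,0]]], newtons=20)

```text
clock: 3.8
ee_pos: [0.5777, -0.1404, 0.2442]
orientation: [0.996, -0.091, -0.001, -0.0]
wrist_force: [-5.2, 0.1, 3.4]
width: 0.0342
```

```bash
python3 -c "
from h import *
go([*POST,.243],YAW)"
```

```text
at 3.8 [ 0.5777 -0.1404  0.2442] w 0.0342 F [-5.2  0.1  3.4] T [ 0.1   0.34 -0.27]
shift [-0.0005 -0.0019  0.0012] rot [0.   0.06 0.27]
```

Width reads 34.2 mm, so the button is flush. I'll lower the head slowly, about 11 mm.

Call:
step_arm(plan=[[[1,-0.0005,0,0.001,0,0,0],[1,-0.0005,0,0.003,0,0,0],[1,-0.0005,0,0.005,0,0,0],[1,-0.0005,0,0.007,0,0,0],[1,-0.0005,0,0.009,0,0,0]]])

```text
clock: 4.3
ee_pos: [0.5777, -0.1404, 0.2349]
orientation: [0.996, -0.091, -0.0, 0.0]
wrist_force: [-2.3, 1.1, 3.7]
width: 0.0338
```

Call:
step_arm(plan=[[[1,0,0,0.001,0,0,0],[1,0,0,0.002,0,0,0],[1,0,0,0.003,0,0,0],[1,0,0,0.003,0,0,0],[1,0,0,0.003,0,0,0]]])

```text
clock: 4.8
ee_pos: [0.5777, -0.1404, 0.2318]
orientation: [0.996, -0.091, -0.0, -0.0]
wrist_force: [-2.8, -0.8, 1.7]
width: 0.0338
```

Run:
```python
from h import *
go([*POST,.243],YAW)
b=snap("side","b3.png")
f=lambda i,u:cv2.resize(i[u[1]-40:u[1]+40,u[0]-40:u[0]+40],(390,390),interpolation=2)
o=cv2.imread("pics/b2.png")
cv2.imwrite("pics/ab3.png",np.hstack([f(o,(340,262)),f(b,(340,262))]))
```

```text
at 4.8 [ 0.5777 -0.1404  0.2318] w 0.0338 F [-2.8 -0.8  1.7] T [-0.07  0.07 -0.27]
shift [-0.0005 -0.0019 -0.0112] rot [-0.    0.01  0.28]
```

View pics/ab3.png

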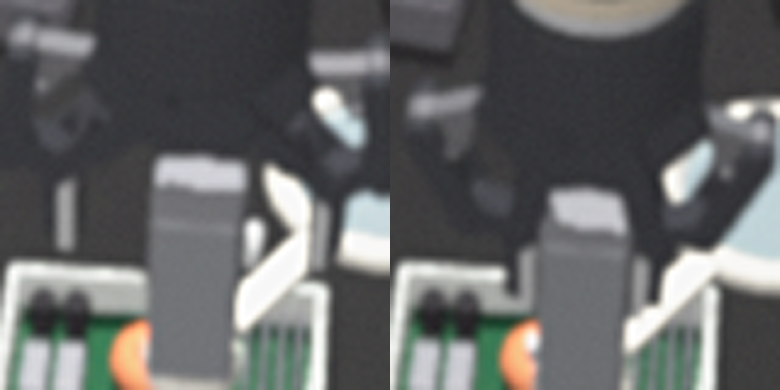

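The head followed the gripper down: its top moved from crop row 172 to 205, about 12 mm. Next I'll release it, rise and shut the fingers for pressing.

Call:
step_arm(plan=[[[-1,0,0,0,0,0,0],[-1,0,0,0,0,0,0],[-1,0,0,0,0,0,0],[-1,0,0,0,0,0,0],[-1,0,0,-0.01,0,0,0]]])

```text
clock: 5.35
ee_pos: [0.5768, -0.14, 0.2407]
orientation: [0.996, -0.091, -0.002, -0.0]
wrist_force: [-0.0, -0.0, -0.3]
width: 0.0849
```

Call:
step_arm(plan=[[[-1,0,0,-0.03,0,0,0],[-1,0,0,-0.065,0,0,0],[-1,0,0,-0.07,0,0,0],[1,0,0,-0.07,0,0,0],[1,0,0,-0.07,0,0,0]]])

```text
clock: 5.85
ee_pos: [0.5774, -0.1403, 0.3114]
orientation: [0.996, -0.091, -0.0, -0.0]
wrist_force: [-0.6, -0.5, -0.8]
width: 0.0592
```

Call:
step_arm(plan=[[[1,0,-0.002,0,0,0,0],[1,0,-0.002,0,0,0,0],[1,0,-0.002,0,0,0,0],[1,0,-0.002,0,0,0,0],[1,0,-0.002,0,0,0,0]]])

```text
clock: 6.35
ee_pos: [0.578, -0.1384, 0.3118]
orientation: [0.996, -0.091, -0.0, -0.0]
wrist_force: [0.6, -0.3, 1.0]
width: -0.0001
```

Run:
```python
from h import *
go([*POST,.28],YAW)
b=snap("side","b4.png");o=cv2.imread("pics/b3.png")
f=lambda i,u:cv2.resize(i[u[1]-40:u[1]+40,u[0]-40:u[0]+40],(390,390),interpolation=2)
cv2.imwrite("pics/ab4.png",np.hstack([f(o,(340,262)),f(b,(340,262))]))
```

```text
at 6.35 [ 0.578  -0.1384  0.3118] w -0.0001 F [ 0.6 -0.3  1. ] T [-0.02  0.01 -0.03]
shift [-0.0005  0.0002  0.0318] rot [-0.    0.02  0.29]
```

View pics/ab4.png

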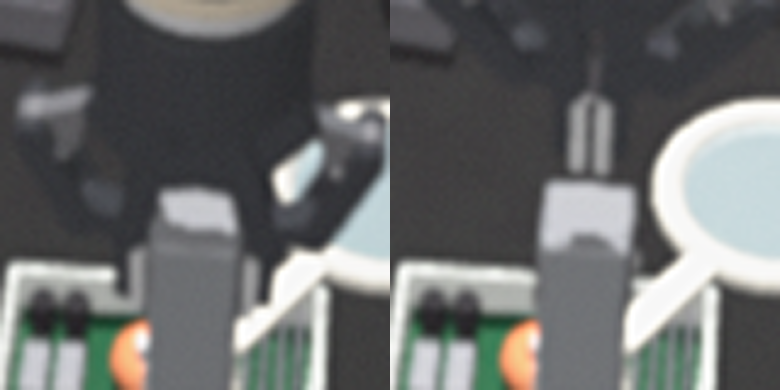

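The head stayed where I left it and the button is still held in by the post's wall. The shut fingertips are over the top. Now I'll press down gently.

Call:
step_arm(plan=[[[1,0,0,0.015,0,0,0],[1,0,0,0.026,0,0,0],[1,0,0,0.028,0,0,0],[1,0,0,0.03,0,0,0],[1,0,0,0.0315,0,0,0]]])

```text
clock: 6.9
ee_pos: [0.5781, -0.1385, 0.2804]
orientation: [0.996, -0.091, -0.0, -0.0]
wrist_force: [0.6, 0.4, -0.4]
width: -0.0
```

Call:
step_arm(plan=[[[1,0,0,0.001,0,0,0],[1,0,0,0.002,0,0,0],[1,0,0,0.003,0,0,0],[1,0,0,0.004,0,0,0],[1,0,0,0.005,0,0,0]]])

```text
clock: 7.4
ee_pos: [0.5783, -0.1385, 0.2775]
orientation: [0.996, -0.091, 0.001, 0.0]
wrist_force: [-3.8, 0.3, 8.1]
width: -0.0001
```

Call:
step_arm(plan=[[[1,0,0,0.001,0,0,0],[1,0,0,0.002,0,0,0],[1,0,0,0.003,0,0,0],[1,0,0,0.003,0,0,0]]])

```text
clock: 7.8
ee_pos: [0.5783, -0.1385, 0.2744]
orientation: [0.996, -0.091, 0.001, 0.0]
wrist_force: [-3.2, 0.8, 5.7]
width: -0.0003
```

Call:
step_arm(plan=[[[1,0,0,0.001,0,0,0],[1,0,0,0.002,0,0,0],[1,0,0,0.003,0,0,0],[1,0,0,0.004,0,0,0]]])

```text
clock: 8.2
ee_pos: [0.5783, -0.1385, 0.2705]
orientation: [0.996, -0.091, 0.001, 0.0]
wrist_force: [-3.6, 0.9, 6.8]
width: 0.0002
```

Call:
step_arm(plan=[[[1,0,0,0.001,0,0,0],[1,0,0,0.002,0,0,0],[1,0,0,0.0025,0,0,0]]])

```text
clock: 8.5
ee_pos: [0.5785, -0.1386, 0.268]
orientation: [0.996, -0.091, 0.001, 0.0]
wrist_force: [-3.9, 1.4, 10.4]
width: -0.0001
```

Call:
step_arm(plan=[[[1,0,0,0.001,0,0,0],[1,0,0,0.002,0,0,0],[1,0,0,0.002,0,0,0]]])

```text
clock: 8.8
ee_pos: [0.5785, -0.1386, 0.2678]
orientation: [0.996, -0.091, 0.001, 0.001]
wrist_force: [-6.8, 1.9, 15.7]
width: 0.0004
```

The tip stopped dead at 0.268: a further 2 mm commanded moved it only 0.2 mm and added 5 N. That is about 24 mm of travel. I'll back off and look at the button.

Call:
step_arm(plan=[[[1,0,0,-0.01,0,0,0],[1,0,0,-0.04,0,0,0],[1,0,0,-0.07,0,0,0],[1,0,0,-0.07,0,0,0],[1,0,0,-0.07,0,0,0]]])

```text
clock: 9.3
ee_pos: [0.5785, -0.1386, 0.3347]
orientation: [0.996, -0.091, 0.001, 0.0]
wrist_force: [0.2, -0.2, -0.1]
width: 0.0002
```

Run:
```python
from h import *
go([*POST,.28],YAW)
b=snap("side","b5.png");t=snap("top","t5.png")
f=lambda i,u:cv2.resize(i[u[1]-40:u[1]+40,u[0]-40:u[0]+40],(390,390),interpolation=2)
cv2.imwrite("pics/ab5.png",np.hstack([f(b,(350,262)),f(t,(380,210))]))
```

```text
at 9.3 [ 0.5785 -0.1386  0.3347] w 0.0002 F [ 0.2 -0.2 -0.1] T [-0.    0.01 -0.02]
shift [-0.0011  0.0001  0.0547] rot [ 0.01 -0.1   0.28]
```

View pics/ab5.png

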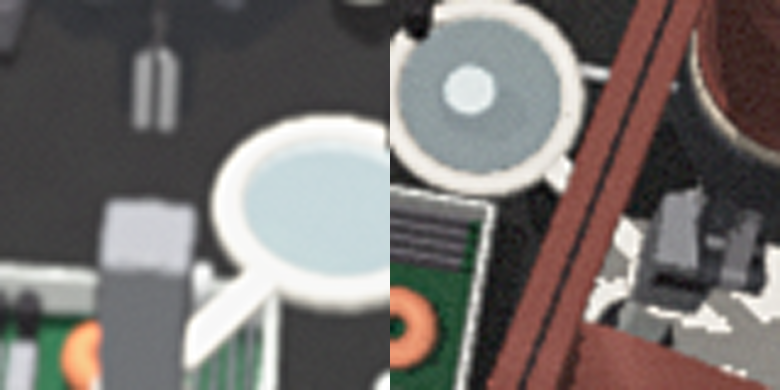

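The head came down and the button is proud again, with a light edge right of the head at (203,270) in the crop. Next I'll measure the current lens bearing and plan the knob approach.

```bash
cat >> h.py <<'E'
def lens(n,im,c,z):
    hsv=cv2.cvtColor(im,cv2.COLOR_BGR2HSV);m=((hsv[...,1]<75)&(hsv[...,2]>110)).astype(np.uint8)
    q=np.zeros_like(m);q[c[1]:c[3],c[0]:c[2]]=m[c[1]:c[3],c[0]:c[2]]
    q=cv2.morphologyEx(q,cv2.MORPH_OPEN,cv2.getStructuringElement(2,(13,13)))
    k=max(cv2.findContours(q,0,2)[0],key=cv2.contourArea);e=cv2.fitEllipse(k)
    w=onz(n,*e[0],z); d=w[:2]-POST; print(n,np.round(e[0],1),np.round(e[1],1),w.round(4),"r",np.linalg.norm(d).round(4),"brg",np.degrees(np.arctan2(d[1],d[0])).round(1))
    return w
E
python3 - <<'E'
from h import *
t=cv2.imread("pics/t5.png");b=cv2.imread("pics/b5.png")
lens("top",t,(325,155,385,212),.170);lens("side",b,(350,230,418,292),.170)
# knob dark blob near lens in top
for brg in(44,45,46):
    k=[*(POST+.175*np.array([np.cos(np.radians(brg)),np.sin(np.radians(brg))])),.216]
    print(brg,np.round(k,4),proj("top",k).round(1),proj("side",k).round(1))
m=(t.max(2)<60).astype(np.uint8);sub=t[160:185,335:352].max(2);print(sub[::1])
go([.7013,-.0147,.30],45-90)
E
```

```text
top [358.7 190. ] [39.2 42.7] [ 0.6684 -0.0491  0.17  ] r 0.1275 brg 44.5
side [376.5 267.4] [43.7 53.2] [ 0.6657 -0.0504  0.17  ] r 0.1246 brg 45.0
44 [ 0.7034 -0.0169  0.216 ] [346.1 169.8] [394.  239.2]
45 [ 0.7012 -0.0148  0.216 ] [345.1 170.6] [392.8 238.5]
46 [ 0.6991 -0.0126  0.216 ] [344.2 171.5] [391.6 237.8]
[[ 43  54  47  46  45  48  46  52  42  47  48  49  53  49  45  44  50]
 [ 51  44  53  46  48  49  50  48  47  51  47  49  49  47  48  45  43]
 [ 47  44  50  50  47  43  45  48  50  48  41  45  55  48  45  53  53]
 [ 48  44  43  48  42  51  50  48  42  42  48  40  48  45  42  45  50]
 [ 49  49  50  50  48  52  48  52  46  48  43  45  49  39  51  50  40]
 [ 52  52  43  46  44  44  44  50  45  55  47  52  41  47  49  45  43]
 [ 44  48  52  50  51  40  45  47  51  52  52  45  44  50  51  46  50]
 [ 52  43  44  44  46  51  44  49  44  49  47  49  48  50  39  45  47]
 [ 53  49  47  44  38  50  46  49  52  48  49  48  38  43  41  46  41]
 [ 53  54  44  53  48  45  46  45  44  44  49  53  41  39  38  44  68]
 [ 45  47  50  48  46  45  44  52  45  52  46  47  43  36  86 126 197]
[... 446 characters left out ...]
32  83 216 241 148  75  23  26  69 150 163 165 154]
 [ 47  44  49  36  59 155 235 243 235 188 113 100 144 161 161 157 158]
 [ 47  45  46  40  94 216 240 238 233 208 157 152 158 159 157 161 157]
 [ 45  52  39  60 160 231 239 234 217 176 158 161 157 159 157 158 160]
 [ 47  42  32  90 212 237 237 224 192 164 159 158 158 161 161 161 160]
 [ 50  40  57 157 232 240 232 216 180 162 156 157 158 160 160 159 159]
 [ 45  45  77 214 240 238 227 190 167 162 160 160 160 157 157 157 156]
 [ 43  45  89 223 243 235 218 163 153 156 158 157 156 158 161 158 154]]
at 9.4 [ 0.5776 -0.1383  0.3326] w 0.0001 F [ 0.1 -0.  -0.7] T [-0.    0.04 -0.04]
shift [ 0.0994 -0.1439  0.0325] rot [1.000e-02 1.200e-01 3.458e+01]
```

Call:
step_arm(plan=[[[0,0.02,-0.03,0,0,0,7.5],[0,0.047,-0.068,0,0,0,15],[0,0.074,-0.106,0.01,0,0,22.5],[0,0.099,-0.144,0.02,0,0,30],[0,0.099,-0.144,0.03,0,0,34.6]]])

```text
clock: 9.9
ee_pos: [0.7029, -0.0099, 0.2992]
orientation: [0.924, -0.383, -0.003, -0.0]
wrist_force: [-0.7, -0.5, 0.1]
width: 0.0428
```

Call:
step_arm(plan=[[[0,0,0,0,0,0,0],[0,0,0,0,0,0,0]]])

```text
clock: 10.1
ee_pos: [0.7007, -0.0149, 0.3025]
orientation: [0.924, -0.382, -0.001, 0.001]
wrist_force: [-1.0, -0.6, -0.2]
width: 0.0428
```

Run:
```python
from h import *
go([.7012,-.0148,.188],44.7-90)
b=snap("side","b6.png");t=snap("top","t6.png")
f=lambda i,u:cv2.resize(i[u[1]-40:u[1]+40,u[0]-40:u[0]+40],(390,390),interpolation=2)
cv2.imwrite("pics/ab6.png",np.hstack([f(b,(385,240)),f(t,(350,180))]))
```

```text
at 10.1 [ 0.7007 -0.0149  0.3025] w 0.0428 F [-1.  -0.6 -0.2] T [ 0.04 -0.   -0.03]
shift [ 0.0005 -0.0006  0.1145] rot [0.11 0.12 0.41]
```

View pics/ab6.png

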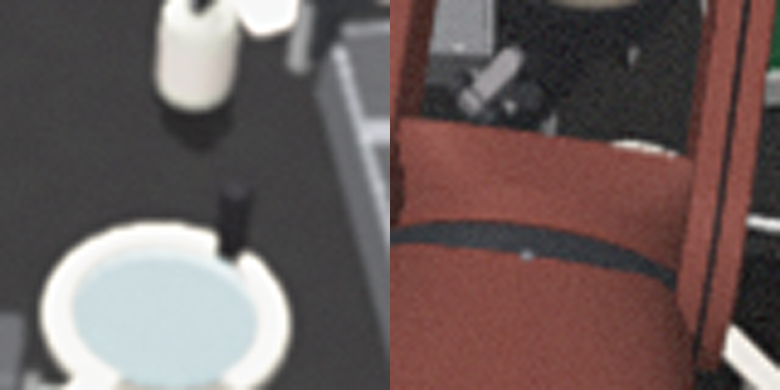

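In the side crop the knob's top is at about pixel (393,239), which matches the prediction of (392.8,238.5). I'll descend, then close to a loose cage.

Call:
step_arm(plan=[[[0,0.0005,0,0.04,0,0,0],[0,0.0005,0,0.07,0,0,0],[0,0.0005,0,0.095,0,0,0],[0,0.0005,0,0.114,0,0,0],[0,0.0005,0,0.114,0,0,0]]])

```text
clock: 10.7
ee_pos: [0.6997, -0.0159, 0.1873]
orientation: [0.924, -0.383, -0.002, 0.001]
wrist_force: [0.8, -0.1, -0.3]
width: 0.0428
```

Call:
step_arm(plan=[[[0.55,0,0,0,0,0,0],[0.55,0,0,0,0,0,0],[0.55,0,0,0,0,0,0]]])

```text
clock: 11.0
ee_pos: [0.7029, -0.0154, 0.1925]
orientation: [0.924, -0.383, 0.002, -0.0]
wrist_force: [0.2, 1.0, 0.4]
width: 0.0191
```

Run:
```python
from h import *
s=state();p0=s["ee_pos"];R0=R.from_quat(s["orientation"])
print(s["clock"],p0.round(4),s["width"],s["wrist_force"].round(1))
k=POST+.175*np.array([np.cos(np.radians(44.7)),np.sin(np.radians(44.7))])
for a in range(0,49,4):
    t=np.radians(44.7+a);k=POST+.175*np.array([np.cos(t),np.sin(t)])
    print(a,R0.inv().apply([*k,p0[2]]-p0).round(4))
```

```text
11.0 [ 0.7029 -0.0154  0.1925] 0.019083434793837627 [0.2 1.  0.4]
0 [-0.0007  0.0007 -0.    ]
4 [-0.0129  0.0011 -0.    ]
8 [-0.025   0.0023 -0.0001]
12 [-0.0371  0.0044 -0.0001]
16 [-0.0489  0.0072 -0.0002]
20 [-0.0606  0.011  -0.0002]
24 [-0.0719  0.0155 -0.0002]
28 [-0.0829  0.0208 -0.0003]
32 [-0.0935  0.0268 -0.0003]
36 [-0.1037  0.0336 -0.0004]
40 [-0.1134  0.0411 -0.0004]
44 [-0.1225  0.0492 -0.0004]
48 [-0.131   0.058  -0.0005]
```

Call:
step_arm(plan=[[[0.55,-0.0122,0.0004,0,0,0,-4],[0.55,-0.0244,0.0017,0,0,0,-8],[0.55,-0.0364,0.0038,0,0,0,-12],[0.55,-0.0482,0.0068,0,0,0,-16],[0.55,-0.0599,0.0106,0,0,0,-20]]])

```text
clock: 11.5
ee_pos: [0.6525, 0.02, 0.1916]
orientation: [0.977, -0.215, 0.001, -0.0]
wrist_force: [0.9, -0.9, 0.9]
width: 0.0193
```

Call:
step_arm(plan=[[[0.55,-0.0122,0.0004,0,0,0,-4],[0.55,-0.0244,0.0017,0,0,0,-8],[0.55,-0.0364,0.0038,0,0,0,-12],[0.55,-0.0452,0.0059,0,0,0,-15],[0.55,-0.0452,0.0059,0,0,0,-15]]])

```text
clock: 12.0
ee_pos: [0.6084, 0.0339, 0.1914]
orientation: [0.996, -0.087, 0.001, -0.0]
wrist_force: [0.8, 0.6, -0.0]
width: 0.0193
```

Run:
```python
from h import *
d=lambda a:POST+.175*np.array([np.cos(np.radians(a)),np.sin(np.radians(a))])
go([*d(88),.188],-2)
s=state();v=s["ee_pos"][:2]-POST;print(np.hypot(*v),np.degrees(np.arctan2(v[1],v[0])))
```

```text
at 12.0 [0.6084 0.0339 0.1914] w 0.0193 F [ 0.8  0.6 -0. ] T [-0.02 -0.05  0.01]
shift [-0.0249  0.0018  0.0034] rot [-0.01 -0.1  -7.96]
0.17515603995856865 79.83100244458056
```

Now the last 8°, then close on the knob so it sits at a known place, release and look.

Call:
step_arm(plan=[[[0.55,-0.009,0.0003,0,0,0,-3],[0.55,-0.018,0.001,0,0,0,-6],[0.55,-0.025,0.002,0,0,0,-8],[0.55,-0.025,0.002,0,0,0,-8],[0.7,-0.025,0.002,0,0,0,-8]]])

```text
clock: 12.5
ee_pos: [0.5843, 0.0359, 0.1909]
orientation: [1.0, -0.019, 0.001, 0.0]
wrist_force: [-0.9, 0.9, 2.4]
width: 0.0133
```

Call:
step_arm(plan=[[[1,0,0,0,0,0,0],[1,0,0,0,0,0,0],[1,0,0,0,0,0,0]]])

```text
clock: 12.8
ee_pos: [0.5843, 0.0359, 0.1908]
orientation: [1.0, -0.018, 0.001, 0.0]
wrist_force: [0.6, 0.8, 5.0]
width: 0.0134
```

Run:
```python
from h import *
d=lambda a:POST+.175*np.array([np.cos(np.radians(a)),np.sin(np.radians(a))])
go([*d(88),.188],-2)
s=state();v=s["ee_pos"][:2]-POST;print(np.hypot(*v),np.degrees(np.arctan2(v[1],v[0])))
```

```text
at 12.8 [0.5843 0.0359 0.1908] w 0.0134 F [0.6 0.8 5. ] T [ 0.   -0.05  0.  ]
shift [-0.0007 -0.0005  0.0028] rot [ 0.   -0.08 -0.04]
0.17450933649189682 87.76488716700823
```

Call:
step_arm(plan=[[[0,0,0,0,0,0,0],[0,0,0,0,0,0,0],[0,0,0,0,0,0,0],[0,0,0,-0.04,0,0,0],[0,0,0,-0.09,0,0,0]]])

```text
clock: 13.3
ee_pos: [0.5814, 0.0361, 0.2772]
orientation: [1.0, -0.018, -0.004, -0.0]
wrist_force: [0.5, -1.1, 0.6]
width: 0.0427
```

Call:
step_arm(plan=[[[0,0,-0.02,-0.05,0,0,0],[0,0,-0.06,-0.08,0,0,0],[0,0,-0.1,-0.1,0,0,0],[0,0,-0.15,-0.1,0,0,0],[0,0,-0.2,-0.1,0,0,0]]])

```text
clock: 13.8
ee_pos: [0.5908, 0.2374, 0.3814]
orientation: [1.0, -0.018, 0.001, -0.0]
wrist_force: [-0.1, -0.5, -0.2]
width: 0.0428
```

Call:
step_arm(plan=[[[0,-0.04,-0.05,0,0,0,0],[0,-0.08,-0.1,0,0,0,0],[0,-0.1,-0.15,0,0,0,0],[0,-0.1,-0.2,0,0,0,0],[0,-0.1,-0.2,0,0,0,0]]])

```text
clock: 14.3
ee_pos: [0.4957, 0.4425, 0.3797]
orientation: [1.0, -0.016, -0.0, -0.0]
wrist_force: [0.6, -0.7, -0.7]
width: 0.0427
```

Run:
```python
from h import *
print(state()["clock"],state()["ee_pos"])
t=snap("top","t7.png");b=snap("side","b7.png")
f=lambda i,u:cv2.resize(i[u[1]-50:u[1]+50,u[0]-50:u[0]+50],(395,395),interpolation=2)
cv2.imwrite("pics/ab7.png",np.hstack([f(t,(370,220)),f(b,(340,265))]))
c=[0.582,-0.0087]
for n in("top","side"): print(n,"lens expected over coil at",proj(n,[*c,.17]).round(1), "head top",proj(n,[*POST,.268]).round(1))
```

```text
14.3 [0.49567266 0.44254657 0.37966427]
top lens expected over coil at [341.8 224.7] head top [402.2 217.4]
side lens expected over coil at [334.2 254.8] head top [339.7 270.8]
```

View pics/ab7.png

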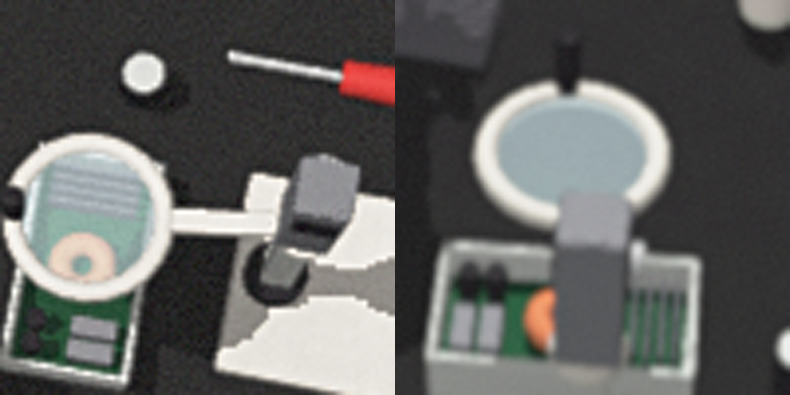

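Run:
```python
from h import *
t=cv2.imread("pics/t7.png");b=cv2.imread("pics/b7.png");t0=cv2.imread("pics/top0.png")
# rim outline by bright-white mask, outer hull
for n,im,c in(("top",t,(318,200,366,249)),("side",b,(308,230,362,272))):
    hsv=cv2.cvtColor(im,cv2.COLOR_BGR2HSV);m=((hsv[...,1]<45)&(hsv[...,2]>165)).astype(np.uint8);q=np.zeros_like(m);q[c[1]:c[3],c[0]:c[2]]=m[c[1]:c[3],c[0]:c[2]]
    if n=="top": q[:,363:]=0; q[244:, :]=0
    k=max(cv2.findContours(q,0,2)[0],key=cv2.contourArea);e=cv2.fitEllipse(cv2.convexHull(k));w=onz(n,*e[0],.170);d=w[:2]-POST
    print(n,np.round(e[0],1),np.round(e[1],1),w.round(4),np.hypot(*d).round(4),np.degrees(np.arctan2(d[1],d[0])).round(1))
hsv=cv2.cvtColor(t0,cv2.COLOR_BGR2HSV);m=((hsv[...,0]<20)&(hsv[...,1]>100)&(hsv[...,2]>90)).astype(np.uint8)[225:250,325:357]
M=cv2.moments(cv2.convexHull(max(cv2.findContours(m,0,2)[0],key=cv2.contourArea)));c=(325+M["m10"]/M["m00"],225+M["m01"]/M["m00"])
w=onz("top",*c,.026);d=w[:2]-POST;print("coil",np.round(c,1),w,np.hypot(*d),np.degrees(np.arctan2(d[1],d[0])))
cv2.imwrite("pics/btn.png",np.hstack([cv2.resize(cv2.imread("pics/"+x)[240:300,315:375],(395,395),interpolation=2) for x in("side0.png","b7.png")]))
```

```text
top [341.  225.9] [41.7 46.7] [ 0.5792 -0.0069  0.17  ] 0.1316 89.3
side [334.3 253.6] [36.9 48.5] [ 0.5827 -0.0052  0.17  ] 0.1334 87.8
coil [340.4 236.8] [ 0.58157763 -0.00882722  0.026     ] 0.1297368796487791 88.19889821587495
```

View pics/btn.png

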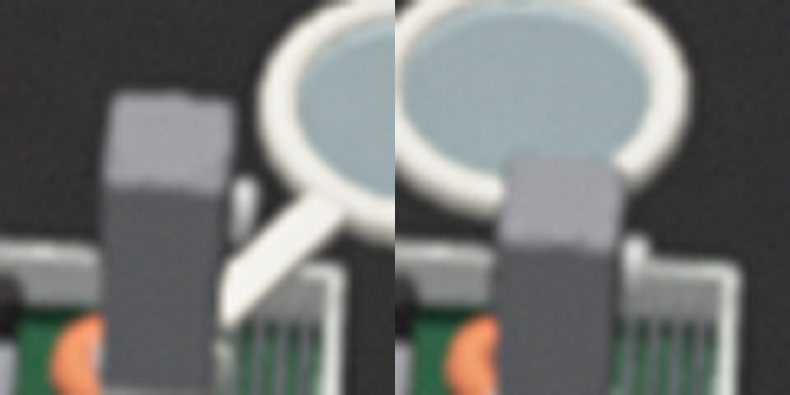

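The button stands as proud as at the start: 26 px in the crop then, 28 px now. The lens bearing is within about 1° of the coil's.

```bash
python3 -c "
from h import *
print(sign_off())"
```

```text
the job is handed in; nothing more can be done
None
```

The magnifier's head is locked one hole down and the lens is over the copper coil. I handed the job in at about 14.4 s of the 54 s allowed.

- **Lowering the head:** I pinched the button flush (34 mm width) and lowered the head about 12 mm. Then I let go and pressed the head down by its top with shut fingers, at 6–10 N. It stopped dead about 24 mm below the first hole. The last 2 mm of commanded travel moved it only 0.2 mm, and the wrist force peaked at 15.7 N.
- **Button:** the last picture shows it as proud as at the start. That, plus the dead stop, is my evidence for the lock; I had no direct reading of the pin.
- **Swinging the lens:** I caged the knob loosely, swung it along its arc, closed on it briefly to settle its position, then released it.
- **Centring:** the coil's bearing from the post is 88.2°. The lens measures 89.3° in the top view and 87.8° in the side view, so the two disagree by about 1.5°. Against the coil, the lens centre comes out about 3 mm off in the top view and 4 mm off in the side view. The calibration is only good to about 2 mm, so I made no further correction.
- **Bystanders:** the arm never went near the loose things. Those in the last crops look undisturbed, but I did not measure them. The arm was clear of everything at hand-in.

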